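Fit the crank to the drying rack's winder and hold its brake off

ROBOT

A 6-joint arm with a two-finger parallel gripper is mounted at the origin on the work surface. World frame = base frame: x ahead of the robot, y to its left, z up, the work surface at z = 0. Lengths are in mm, angles in rad, forces in N, time in s.
With the tool pointing down it reaches from about 350 to 1000 mm from the base axis. Payload 7.1 kg.
Tool frame: the origin (TCP) lies at the very end of the fingers, on their centre line; the grasp point (between the pads) lies 19 mm behind it (arm.hold_point_z is the z of the grasp point in the tool frame, in mm); z points along the fingers, y is the line along which they close (so a half turn about z gives the same grasp; the last joint's range is limited). The gripper opens to 85 mm and grips with 20 to 120 N. Pads are 22 mm wide; open, the fingers measure 114 mm over their backs; the gripper's body (76 mm by 85 mm) begins 54 mm behind the grasp point. The pads swing forward as they close: fully open they stand 13 mm farther back than shut.
Start: joints at [1.182, 0.423, 1.63, -0, 1.089, -0.019], TCP at [225.861, 582.745, 231.319] pointing down, gripper open.
Joint ranges: [-3, 3], [-0.9, 2.11], [0.09, 2.58], [-1.31, 4.45], [0.11, 2.69], [-2.54, 2.54]. Speed limits (rad/s): [2.39, 2.39, 3.01, 3.14, 3.14, 3.14].

INTERFACE

Orientations are given as a unit quaternion [w, x, y, z].
In Python, from bench import telemetry, grab_frame, arm, search_frame gives the robot as it stands.
- The arm moves only by the tool step_arm, never from a script. Its argument "plan" is text: rows parted by semicolons, each of 5 numbers parted by spaces: the shift along the tool's x, y, z in mm, then the turn about the tool's z in degrees, then the opening, from 0 (shut) to 1 (fully open). In form: tx ty tz roll jaw; .... A call has 1 to 8 rows; each row is the pose to reach, as a shift and turn from the pose commanded when the call began, along the tool's axes at that moment; what a row does not reach only later rows make up. A row lasts 1/10 s, in which the tool goes at most 50 mm and 8.59 degrees, less where a joint would pass 70% of its speed; a pose out of reach is approached as far as the arm can. A call with a gripper value outside its range is refused whole. The fingers move at their own pace and stop on an object; the grip force is fixed at half the most. Time passes only in rows, so rows that repeat a pose let the fingers close. It gives the time, the measured TCP pose, the force, the opening and the grip force at its end, in the units of the state.
- telemetry.sense(): the state, without advancing time (a new reading comes with each control period).
- grab_frame(name): name is "side" or "top" or "wrist"; returns a dict with "pixels" (400x640x3 uint8, blue, green, red), "fx", "fy", "cx", "cy" (pixels), "eye" and "orientation" of the camera in the world. Camera axes: x right, y up, looking along -z (the intrinsics and any distortion apply to the point x, -y, -z); pixel columns grow to the right and rows downward; lengths in mm; the calibration is good to about 2 mm. A picture is of the moment at which its call begins. There is no depth.
- arm.close_job(): hands the job in; it is judged then, once.
Trained networks look in the newest picture that a camera, given by its name, has taken for a name from the list of things; names that differ only in an ending like _2 or _b are one class to them, and where a whole thing is asked for, a point or a joint stands for the part that bears it (a point fixed in the world has none). Each returns a list of dicts, best first, with "confidence" (0 to 1); they miss things now and then, are a little off and sometimes report something else, mostly with a low value. They report only what shows in the picture. A call takes as long as a camera call.
- search_frame(target, camera): "position" ([column, row] in pixels, amid what is visible of it).
The state is a dict: "time": time; "joint_positions": joint angles; "qd": joint speeds; "joint_torque": joint torques, N m; "ee_pos": TCP position; "ee_rot": TCP orientation; "wrist_force": force on the tool from outside, world axes, zero at the start; "wrist_torque": the same for the moment, N m; "finger_gap": opening from 0.0 (shut) to 1.0 (fully open); "grasp_force": force on a finger pad.
Only numpy, scipy, OpenCV 4.12 (cv2) and the standard library are available. Lean on these libraries where they do the work, as an engineer would, in place of code of your own. Each camera call takes 0.05 s, during which the arm holds its last target. There are 200 camera calls.

TASK

Get the drying rack's hand winder ready to lower the rack: pull its lock pin out to the stop and leave it out, fit the crank on the D-shaped shaft, flat to flat and fully home, and press it down so that the shaft goes all the way in and the brake comes off. Finish while still holding the crank, keeping it pressed down. Leave the other things on the shelf where they are.

Things in the scene. Friction and masses are not known exactly. Their poses are not given: they have to be found in the camera images.
- winder: drying rack's hand winder, bolted to the shelf: grey cast case 100 x 84 mm, top 45 mm above the shelf, on a foot plate 150 x 130 mm, a drum casing on its rear, a collar 38 mm across (top 52 mm up) round an upright shaft. Origin on the shelf on the shaft's axis; x points from the lock pin side to the drum side, z up
- shaft_tip (a point): top end, on the axis, of the winder's upright steel shaft: 16 mm across, tip 85 mm above the shelf when not pressed and chamfered 2 mm. All 33 mm that stand out of the collar are D-shaped: one flat, 3 mm from the axis. x of this frame points square out of the flat, z up; the point moves down with the shaft. A stiff worm gear keeps the shaft from turning
- spindle (a joint): how far the shaft is pressed down into the winder against its spring, 0 to 0.008 m; at 0.008 (stop) the brake is off. About 4 N starts it, about 11 N holds it right down; it springs back when let go. It cannot be pressed while the lock pin is in
- pin_cap (a point): centre of the black cap (22 mm across, 14 mm thick, axis level) on the lock pin, which sticks out level from the case side opposite the drum, 30 mm above the shelf; with the pin in, it is 22 mm out from the case. Same axes as the winder: the pin pulls out along -x of this frame. The point moves with the pin
- lockpin (a joint): how far the lock pin is pulled out, 0 (in, locked) to 0.016 m (stop); friction holds it where it is left, about 4 N moves it
- crank_hub (a point): centre of the loose crank's hub, a grey cast block 34 (x) by 28 (y) by 44 mm high, standing on the shelf, bore down; 22 mm above its underside. x points along the crank's arm, z up. It is also the end of the bore, so it meets the shaft's tip when the crank is fully home. The crank weighs about 0.2 kg
- crank_bore (a point): mouth of the D-shaped bore in the hub's underside, on its axis, same axes as the hub: 18 mm across, 22 mm deep, its flat on the arm's side (+x), 4 mm from the axis, so 1 mm of play is left round the shaft. Once on, the arm points the way the shaft's flat faces
- crank_grip (a point): black turning grip at the end of the crank's arm, 23 mm across, its top 59 mm above the hub's underside, 88 mm from the hub's axis; this point is 35 mm above the underside. The arm is a dark steel flat bar 18 mm wide and 7 mm thick, level with the hub's underside
- spray_mid (a point): blue spray bottle with white trigger head, 80 mm across and 237 mm tall, loose; a point on its axis 110 mm up. Not part of the job
- brush_mid (a point): wooden scrub brush 165 x 58 x 44 mm, bristles down, loose; its centre. Not part of the job
- lid_mid (a point): red plastic bucket lid 264 mm across, 16 mm thick with a 35 mm high handle, loose; its centre. Not part of the job
- fork_mid (a point): chrome pole fork lying on the shelf, 260 mm long, a 26 mm tube with two prongs spread to 88 mm, loose; a point on the tube's axis. Not part of the job

How it is judged:
By the outcome, as a careful person would: the job done as asked, in the order asked, and still so for the second after the job is handed in, while the arm keeps its last pose, push and grip.
It also fails if it takes over 54 s, if anything falls off the work surface, if the arm or the gripper's body presses on something with over 40 N, if the wrist force passes 120 N, or if a joint passes its speed limit or range.

## Working session

There is one attempt and no reset: what is moved stays moved. The work goes in short steps, Python scripts to look and compute and a tool call to move; the robot and the scene stay as the last step left them, time stands still between calls to the robot, and variables do not carry over. Pictures are saved under pics/ and viewed, at most 10 in all, crops included, and the job is handed in when it is done.

Besides the shell and the picture viewer there is one more tool, called after ">>>" as name(argument=value, ...), one argument or row to a line, values as JSON. step_arm: Moves the arm, as the interface text tells. Its arguments: {"type":"object","properties":{"plan":{"type":"string"}},"required":["plan"]}

```bash
mkdir -p pics; cat > h.py <<'E'
import numpy as np, cv2
from scipy.spatial.transform import Rotation as R
from bench import telemetry, grab_frame, arm, search_frame
def rot(q): return R.from_quat([q[1],q[2],q[3],q[0]])
def ray(f,p):
    d=np.array([(p[0]-f["cx"])/f["fx"],-(p[1]-f["cy"])/f["fy"],-1.0])
    return np.array(f["eye"]),rot(f["orientation"]).apply(d)
def at_z(f,p,z):
    e,d=ray(f,p); return e+d*(z-e[2])/d[2]
def proj(f,P):
    c=rot(f["orientation"]).inv().apply(np.array(P)-np.array(f["eye"]))
    return np.array([f["cx"]+f["fx"]*c[0]/-c[2], f["cy"]+f["fy"]*c[1]/c[2]])
def tri(f1,p1,f2,p2):
    A=np.zeros((3,3));b=np.zeros(3)
    for f,p in((f1,p1),(f2,p2)):
        e,d=ray(f,p);d=d/np.linalg.norm(d);M=np.eye(3)-np.outer(d,d);A+=M;b+=M@e
    return np.linalg.solve(A,b)
def tool(P):
    s=telemetry.sense(); return rot(s["ee_rot"]).inv().apply(np.array(P)-np.array(s["ee_pos"]))
E
python3 - <<'E'
from h import *
np.set_printoptions(precision=1,suppress=True)
fs={}
for n in("top","side","wrist"):
    f=fs[n]=grab_frame(n); cv2.imwrite(f"pics/{n}0.png",f["pixels"])
    print(n,{k:v for k,v in f.items() if k!="pixels"})
    for t in("winder","shaft_tip","pin_cap","crank_hub","crank_grip","crank_bore"):
        print(t,[(np.round(r["position"]),round(r["confidence"],2)) for r in search_frame(t,n)[:2]])
s=telemetry.sense();print(s, arm.hold_point_z, rot(s["ee_rot"]).as_matrix())
E
```

```text
top {'fx': 362.70641506465114, 'fy': 362.70641506465114, 'cx': 324.00344626711194, 'cy': 196.68539314941637, 'eye': array([ 495.5,   40.5, 1170.8]), 'orientation': array([ 0.7,  0. , -0. , -0.7])}
winder [(array([281., 199.]), 0.79), (array([392., 185.]), 0.66)]
shaft_tip [(array([484., 174.]), 0.49)]
pin_cap []
crank_hub [(array([392., 183.]), 0.5)]
crank_grip [(array([395., 182.]), 0.65), (array([486., 172.]), 0.17)]
crank_bore [(array([392., 183.]), 0.63), (array([486., 173.]), 0.41)]
side {'fx': 382.79675791468253, 'fy': 382.79675791468253, 'cx': 316.7538664763335, 'cy': 197.36887601819203, 'eye': array([ 340. , -935.5,  844.5]), 'orientation': array([ 0.9,  0.5, -0. , -0.1])}
winder [(array([302., 199.]), 0.86)]
shaft_tip []
pin_cap []
crank_hub [(array([344., 264.]), 0.88)]
crank_grip [(array([344., 264.]), 0.79)]
crank_bore [(array([348., 262.]), 0.76)]
wrist {'fx': 317.27397845540617, 'fy': 317.27397845540617, 'cx': 319.9642762952284, 'cy': 190.33233996021988, 'eye': array([161. , 607.4, 372.4]), 'orientation': array([ 0.8, -0.1, -0.1,  0.6])}
winder []
shaft_tip []
pin_cap []
crank_hub []
crank_grip []
crank_bore []
{'time': 1.05, 'joint_positions': array([ 1.2,  0.4,  1.6,  0. ,  1.1, -0. ]), 'qd': array([-0., -0., -0., -0.,  0., -0.]), 'joint_torque': array([  0. , -55.7, -28.2,  -0. ,   0. ,  -0. ]), 'ee_pos': array([225.8, 582.7, 231.3]), 'ee_rot': array([-0. ,  0.2,  1. , -0. ]), 'wrist_force': array([ 0.2, -0.3,  0.7]), 'wrist_torque': array([-0., -0., -0.]), 'grasp_force': 0.0, 'finger_gap': 1.0037267765632276} -18.700000000000003 [[-0.9  0.4 -0. ]
 [ 0.4  0.9 -0. ]
 [ 0.  -0.  -1. ]]
```

View pics/top0.png

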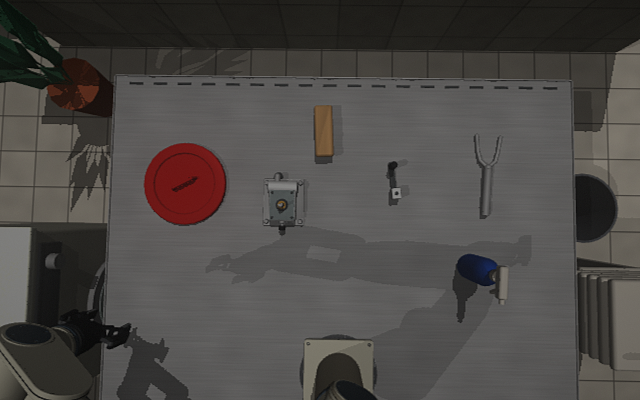

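View pics/side0.png

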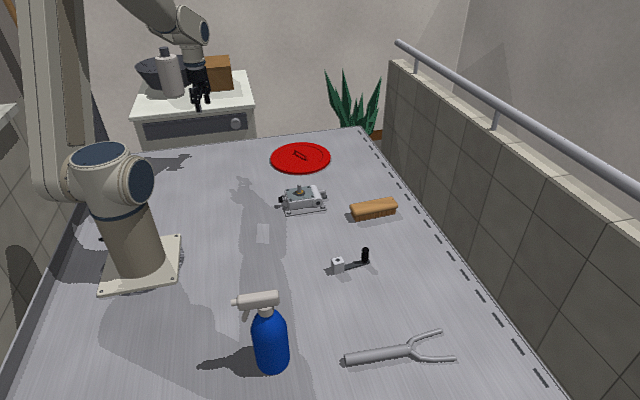

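```bash
python3 - <<'E'
from h import *
np.set_printoptions(precision=2,suppress=True)
f=grab_frame("top")
sh=at_z(f,(282,205),85);cap=at_z(f,(283,230),30);hub=at_z(f,(396.5,193),44);gr=at_z(f,(392,164),59)
print("shaft",sh,"cap",cap,"hub",hub,"grip",gr,np.linalg.norm((hub-gr)[:2]))
for P in(sh,hub):print("tool",tool(P))
w=grab_frame("wrist");s=telemetry.sense();T=rot(s["ee_rot"])
print("cam in tool",T.inv().apply(w["eye"]-s["ee_pos"]));print((T.inv()*rot(w["orientation"])).as_matrix());print(T.as_matrix())
E
```

```text
shaft [525.09 177.24  85.  ] cap [448.19 179.44  30.  ] hub [ 568.46 -172.94   44.  ] grip [ 656.75 -155.93   59.  ] 89.91448503430848
tool [-425.55 -269.94  146.33]
tool [-592.57 -580.77  187.33]
cam in tool [  69.43   -0.48 -141.03]
[[ 0.    0.96  0.27]
 [ 1.   -0.    0.  ]
 [ 0.    0.27 -0.96]]
[[-0.93  0.36 -0.  ]
 [ 0.36  0.93 -0.  ]
 [ 0.   -0.   -1.  ]]
```

>>> step_arm(
  plan="-425 -270 60 -21 1;-425 -270 60 -21 1;-425 -270 60 -21 1;-425 -270 60 -21 1;-425 -270 60 -21 1;-425 -270 60 -21 1;-425 -270 60 -21 1;-425 -270 60 -21 1",
)

```text
time: 1.95
ee_pos: [461.6, 262.6, 184.2]
ee_rot: [0.0, 0.002, 1.0, 0.0]
wrist_force: [1.0, 1.1, -0.1]
finger_gap: 1.003
grasp_force: 0.0
```

>>> step_arm(
  plan="-64 -85 30 0 1;-64 -85 30 0 1;-64 -85 30 0 1;-64 -85 30 0 1",
)

```text
time: 2.35
ee_pos: [524.9, 177.6, 153.6]
ee_rot: [-0.0, 0.003, 1.0, -0.0]
wrist_force: [-0.3, 0.6, -0.3]
finger_gap: 0.998
grasp_force: 0.0
```

```bash
python3 - <<'E'
from h import *
np.set_printoptions(precision=2,suppress=True)
f=grab_frame("wrist");cv2.imwrite("pics/w1.png",f["pixels"])
for t in("shaft_tip","pin_cap","winder"):
    print(t,[(np.round(r["position"],1),round(r["confidence"],2)) for r in search_frame(t,"wrist")[:2]])
np.savez("w1.npz",**f); s=telemetry.sense();print(s["time"],s["ee_pos"],s["ee_rot"])
print(proj(f,[525,177,85]),proj(f,[448,179,30]))
E
```

```text
shaft_tip [(array([326.6, 200. ]), 0.97)]
pin_cap [(array([328.8, 103.6]), 0.74)]
winder [(array([  7.6, 298.6]), 0.7), (array([328.3, 184.6]), 0.55)]
2.55 [523.68 180.33 154.62] [0. 0. 1. 0.]
[319.79 204.86] [321.78  91.24]
```

View pics/w1.png

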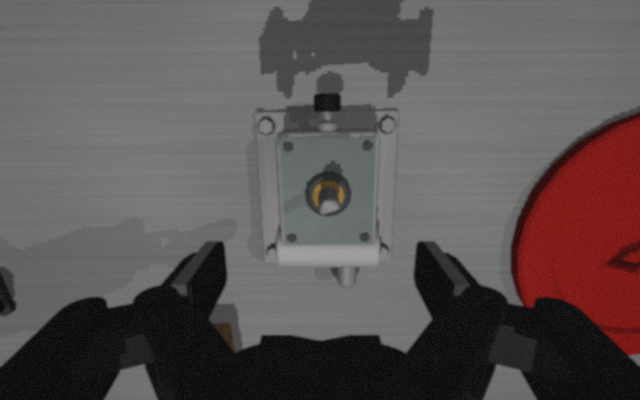

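```bash
python3 - <<'E'
from h import *
np.set_printoptions(precision=2,suppress=True)
f=dict(np.load("w1.npz"))
print("shaft",at_z(f,(328,203),85),"capnet",at_z(f,(328,102),35))
for p in[(257,110),(397,110),(264,262),(393,262)]:print("plate",at_z(f,p,6))
c=f["pixels"][90:230,240:415];c=cv2.convertScaleAbs(cv2.resize(c,None,fx=4.2,fy=4.2,interpolation=cv2.INTER_CUBIC),alpha=1.3);cv2.imwrite("pics/w1c.png",c)
E
```

```text
shaft [523.67 182.71  85.  ] capnet [456.27 183.84  35.  ]
plate [462.8  121.89   6.  ]
plate [463.53 245.42   6.  ]
plate [611.63 120.07   6.  ]
plate [612.37 250.31   6.  ]
```

View pics/w1c.png

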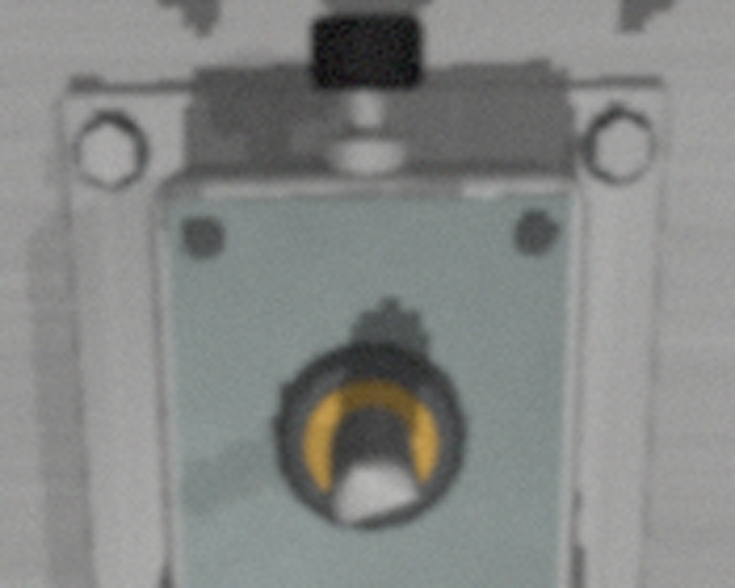

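```bash
python3 - <<'E'
from h import *
np.set_printoptions(precision=2,suppress=True)
f=dict(np.load("w1.npz"))
print("shaft",at_z(f,(328.8,206.7),85))
for p in[(327.4,93.6),(327.4,111)]:print(at_z(f,p,41))
for p in[(314.3,103),(340.3,103)]:print(at_z(f,p,30))
print("case",at_z(f,(327,134),45),"case sides",at_z(f,(279,160),45),at_z(f,(377,160),45))
s=telemetry.sense();print(s["time"],s["ee_pos"])
E
```

```text
shaft [526.39 183.27  85.  ]
[450.06 183.23  41.  ]
[462.98 183.24  41.  ]
[457.   172.94  30.  ]
[457.12 193.85  30.  ]
case [480.24 182.85  45.  ] case sides [500.5  144.63  45.  ] [500.95 222.66  45.  ]
2.55 [523.68 180.33 154.62]
```

>>> step_arm(
  plan="40 2 10 0 0.5;72 3 40 0 0.5;72 3 80 0 0.5;72 3 110 0 0.5;72 3 110 0 0.5;72 3 110 0 0.5",
)

```text
time: 3.15
ee_pos: [452.0, 183.2, 44.7]
ee_rot: [-0.0, 0.001, 1.0, -0.0]
wrist_force: [1.0, 0.2, -0.6]
finger_gap: 0.502
grasp_force: 0.0
```

```bash
python3 - <<'E'
from h import *
np.set_printoptions(precision=2,suppress=True)
f=grab_frame("wrist");cv2.imwrite("pics/w2.png",f["pixels"])
for t in("shaft_tip","pin_cap"):
    print(t,[(np.round(r["position"],1),round(r["confidence"],2)) for r in search_frame(t,"wrist")[:2]])
np.savez("w2.npz",**f); s=telemetry.sense();print(s["time"],s["ee_pos"],s["ee_rot"],s["finger_gap"])
print(proj(f,[456.5,183.3,41]))
E
```

```text
shaft_tip []
pin_cap [(array([321. , 246.3]), 0.96)]
3.3 [453.48 183.1   45.86] [0. 0. 1. 0.] 0.4998613107450658
[320.97 253.8 ]
```

View pics/w2.png

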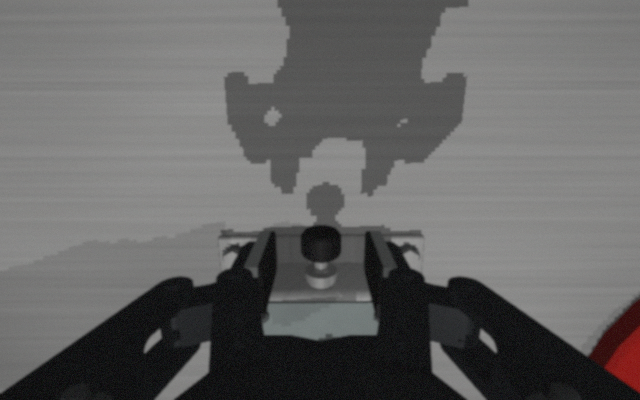

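>>> step_arm(
  plan="0 0 16 0 0.5;0 0 31 0 0.5;0 0 31 0 0.5;0 0 31 0 0;0 0 31 0 0;0 0 31 0 0;0 0 31 0 0",
)

```text
time: 4.0
ee_pos: [453.0, 183.3, 14.5]
ee_rot: [0.001, 0.002, 1.0, 0.001]
wrist_force: [-1.5, 5.4, 2.7]
finger_gap: 0.226
grasp_force: 58.5
```

>>> step_arm(
  plan="3 0 0 0 0;6 0 0 0 0;10 0 0 0 0;14 0 0 0 0;14 0 0 0 0",
)

```text
time: 4.5
ee_pos: [439.9, 183.3, 14.4]
ee_rot: [0.002, 0.002, 1.0, 0.001]
wrist_force: [1.7, 5.0, 4.1]
finger_gap: 0.23
grasp_force: 59.2
```

>>> step_arm(
  plan="1 0 0 0 0;2 0 0 0 0;3 0 0 0 0;3 0 0 0 0",
)

```text
time: 4.9
ee_pos: [437.5, 183.3, 14.5]
ee_rot: [0.002, 0.002, 1.0, 0.001]
wrist_force: [3.3, 2.9, 2.5]
finger_gap: 0.225
grasp_force: 59.1
```

>>> step_arm(
  plan="1 0 0 0 0;2 0 0 0 0;2 0 0 0 0",
)

```text
time: 5.2
ee_pos: [436.9, 183.5, 14.5]
ee_rot: [0.004, 0.002, 1.0, 0.001]
wrist_force: [7.8, 1.7, -1.0]
finger_gap: 0.232
grasp_force: 58.8
```

>>> step_arm(
  plan="1 0 0 0 0;2 0 0 0 0;2 0 0 0 0;2 0 0 0 0",
)

```text
time: 5.6
ee_pos: [437.0, 183.7, 14.7]
ee_rot: [0.005, 0.002, 1.0, 0.002]
wrist_force: [14.8, -2.2, -5.1]
finger_gap: 0.228
grasp_force: 59.0
```

>>> step_arm(
  plan="-4 0 0 0 0;-4 0 0 0 0.6;-4 0 0 0 0.6;-4 0 0 0 0.6;-4 0 -40 0 0.6;-4 0 -80 0 1;-4 0 -116 0 1;-40 0 -116 0 1",
)

```text
time: 6.4
ee_pos: [469.9, 182.4, 133.3]
ee_rot: [0.001, 0.001, 1.0, 0.001]
wrist_force: [1.7, 0.1, 0.1]
finger_gap: 0.998
grasp_force: 0.0
```

>>> step_arm(
  plan="-40 0 0 0 1;-80 0 0 0 1;-96 0 0 0 1;-96 0 0 0 1;-96 0 0 0 1",
)

```text
time: 6.9
ee_pos: [565.9, 181.5, 128.4]
ee_rot: [-0.001, 0.002, 1.0, -0.0]
wrist_force: [-0.4, -0.3, -0.9]
finger_gap: 1.0
grasp_force: 0.0
```

```bash
python3 - <<'E'
from h import *
np.set_printoptions(precision=2,suppress=True)
f=grab_frame("wrist")
for t in("shaft_tip","pin_cap"):
    print(t,[(np.round(r["position"],1),round(r["confidence"],2)) for r in search_frame(t,"wrist")[:2]])
np.savez("w3.npz",**f); s=telemetry.sense();print(s["time"],s["ee_pos"],s["ee_rot"],s["finger_gap"])
p=proj(f,[526.4,183.3,85]);print(p,proj(f,[440.5,183.3,41]))
u,v=p.round().astype(int)
c=f["pixels"][v-35:v+35,u-35:u+35];c=cv2.convertScaleAbs(cv2.resize(c,(560,560),interpolation=cv2.INTER_CUBIC),alpha=1.4)
full=f["pixels"][:200,200:440]
full=cv2.resize(full,None,fx=1,fy=1); out=np.zeros((560,800,3),np.uint8);out[:,:560]=c;out[:200,560:]=full
print("crop origin",u-35,v-35);cv2.imwrite("pics/w3.png",out)
E
```

```text
shaft_tip [(array([323.3, 148.6]), 0.62)]
pin_cap [(array([323.1,  21.3]), 0.57)]
7.05 [565.65 181.81 128.88] [-0.  0.  1. -0.] 1.0002723775922109
[323.61 154.21] [322.95  11.19]
crop origin 289 119
```

View pics/w3.png

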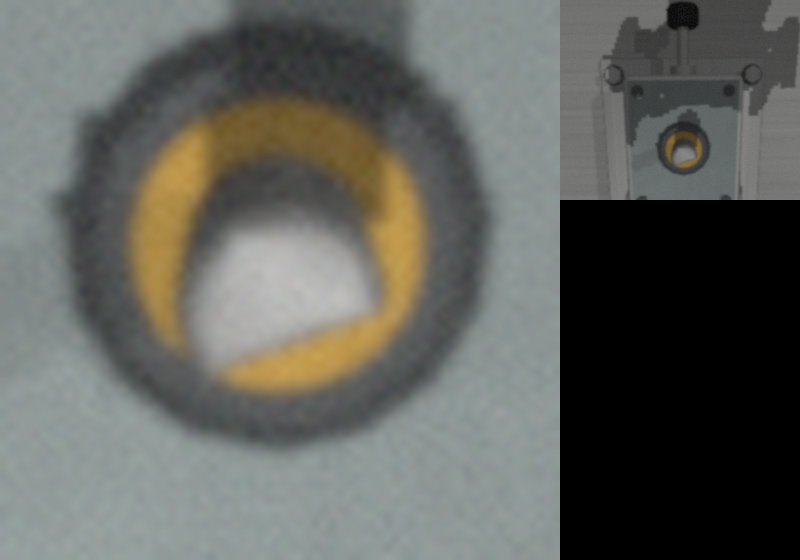

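```bash
python3 - <<'E'
from h import *
np.set_printoptions(precision=2,suppress=True)
f=dict(np.load("w3.npz"))
P=lambda x,y,z:at_z(f,(289+(x+.5)/8-.5,119+(y+.5)/8-.5),z)
a=P(212,376,84)[:2];b=P(384,313,84)[:2];t=b-a;n=np.array([t[1],-t[0]])/np.linalg.norm(t)
print(a,b,np.linalg.norm(t),"n",n,np.degrees(np.arctan2(n[1],n[0])),"centre",(a+b)/2-3*n)
print("collar c",P((65+490)/2,(18+445)/2,52), "dia",P(65,240,52)-P(490,240,52),"bush",P((130+427)/2,(97+393)/2,52))
E
```

```text
[533.34 178.23] [528.65 190.96] 13.567055936328702 n [0.94 0.35] 20.2332485690008 centre [528.18 183.56]
collar c [527.09 183.39  52.  ] dia [ -0.1 -36.5   0. ] bush [528.25 183.47  52.  ]
```

>>> step_arm(
  plan="-42 -347 0 -11 1;-42 -347 0 -11 1;-42 -347 0 -11 1;-42 -347 0 -11 1;-42 -347 0 -11 1;-42 -347 0 -11 1;-42 -347 0 -11 1;-42 -347 0 -11 1",
)

```text
time: 7.85
ee_pos: [608.1, -170.2, 129.6]
ee_rot: [0.001, -0.092, 0.996, -0.001]
wrist_force: [0.0, 0.2, 0.1]
finger_gap: 1.001
grasp_force: 0.0
```

```bash
python3 - <<'E'
from h import *
np.set_printoptions(precision=2,suppress=True)
f=grab_frame("wrist")
for t in("crank_hub","crank_grip"):
    print(t,[(np.round(r["position"],1),round(r["confidence"],2)) for r in search_frame(t,"wrist")[:2]])
np.savez("w4.npz",**f); s=telemetry.sense();print(s["time"],s["ee_pos"],s["ee_rot"],s["joint_positions"])
print(proj(f,[568.5,-173,44]))
c=cv2.convertScaleAbs(cv2.resize(f["pixels"][60:260,190:450],None,fx=3,fy=3,interpolation=cv2.INTER_CUBIC),alpha=1.2);cv2.imwrite("pics/w4.png",c)
E
```

```text
crank_hub [(array([323.9, 178.6]), 0.89)]
crank_grip [(array([320.6, 178.7]), 0.82)]
8.0 [ 607.2  -164.63  128.96] [-0.   -0.09  1.    0.  ] [-0.28  0.55  1.68  0.    0.9  -2.04]
[326.97 144.42]
```

View pics/w4.png

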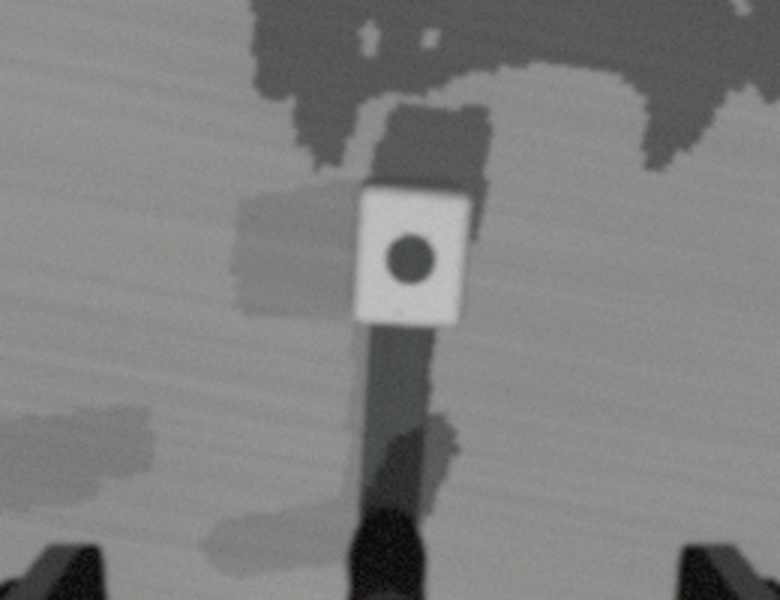

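```bash
python3 - <<'E'
from h import *
np.set_printoptions(precision=2,suppress=True)
f=dict(np.load("w4.npz"))
P=lambda x,y,z:at_z(f,(190+(x+.5)/3-.5,60+(y+.5)/3-.5),z)
q=[P(x,y,44)[:2] for x,y in[(361,187),(471,193),(459,326),(354,321)]]
for i in range(4):
    d=q[(i+1)%4]-q[i];print(np.linalg.norm(d),np.degrees(np.arctan2(d[1],d[0])))
print("centre",sum(q)/4,"dot",P(411,259,44))
g=P(387,560,59);print("arm mid far",P(391,500,7),"near",P(402,345,7),"grip~",g)
d=P(391,500,7)-P(402,345,7);print(np.degrees(np.arctan2(d[1],d[0])))
E
```

```text
25.714186091408184 97.53721638771246
31.741338529054328 6.647870307816844
25.49408988263681 -82.1655473419249
31.870933920319338 -172.952190404436
centre [ 569.41 -173.  ] dot [ 569.65 -173.     44.  ]
arm mid far [ 646.05 -163.62    7.  ] near [ 599.01 -169.24    7.  ] grip~ [ 640.62 -165.54   59.  ]
6.813047150458444
```

>>> step_arm(
  plan="38.5 -1.4 0 3.6 0.8;38.5 -1.4 35 3.6 0.8;38.5 -1.4 65 3.6 0.8;38.5 -1.4 95 3.6 0.8;38.5 -1.4 115 3.6 0.8;38.5 -1.4 115 3.6 0.8;38.5 -1.4 115 3.6 0.8",
)

```text
time: 8.7
ee_pos: [570.5, -172.2, 14.4]
ee_rot: [-0.0, -0.064, 0.998, 0.0]
wrist_force: [0.8, -0.1, 0.3]
finger_gap: 0.803
grasp_force: 0.0
```

>>> step_arm(
  plan="0 0 0 0 0;0 0 0 0 0;0 0 0 0 0;0 0 0 0 0;0 0 0 0 0;0 0 0 0 0",
)

```text
time: 9.3
ee_pos: [571.4, -173.9, 15.6]
ee_rot: [0.001, -0.063, 0.998, -0.0]
wrist_force: [-0.8, 2.2, 7.3]
finger_gap: 0.321
grasp_force: 60.4
```

>>> step_arm(
  plan="0 0 -40 0 0;0 0 -80 0 0;0 0 -120 0 0;-4 40 -120 -13 0;-4 90 -120 -13 0;-4 140 -120 -13 0;-4 190 -120 -13 0;-4 240 -120 -13 0",
)

```text
time: 10.1
ee_pos: [543.6, 66.4, 134.4]
ee_rot: [0.0, -0.175, 0.985, -0.0]
wrist_force: [0.6, -0.3, -2.9]
finger_gap: 0.321
grasp_force: 60.2
```

```bash
python3 - <<'E'
from h import *
np.set_printoptions(precision=2,suppress=True)
f=grab_frame("wrist"); s=telemetry.sense();np.savez("w5.npz",ep=s["ee_pos"],er=s["ee_rot"],**f);print(s["time"],s["ee_pos"],s["ee_rot"],s["finger_gap"],s["wrist_force"])
T=rot(s["ee_rot"]);print("tool",tool([529.5,184.1,s["ee_pos"][2]]),np.degrees(np.arctan2(*T.as_matrix()[[1,0],0])))
print(proj(f,s["ee_pos"]+T.apply([0,0,-29])))
cv2.imwrite("pics/w5.png",cv2.convertScaleAbs(cv2.resize(f["pixels"][150:400,190:450],None,fx=2.4,fy=2.4,interpolation=cv2.INTER_CUBIC),alpha=1.3))
E
```

```text
10.15 [542.45  72.75 134.37] [-0.   -0.18  0.98  0.  ] 0.3157420338517169 [-0.93  5.75 -2.25]
tool [-26.57 108.91   0.31] -159.65775115804863
[336.34 284.19]
```

View pics/w5.png

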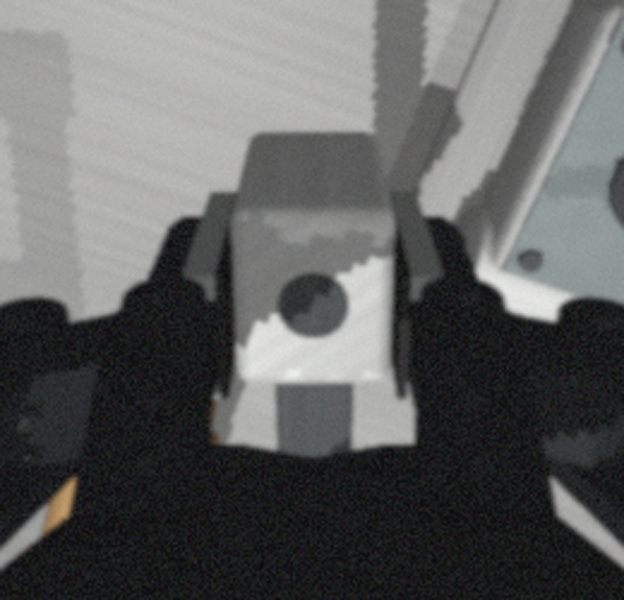

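```bash
cat >> h.py <<'E'
def px_tool(f,p,zt):
    """pixel -> point in tool frame on plane z=zt, from the fixed wrist camera mounting"""
    s=telemetry.sense(); g=grab_frame("wrist"); T=rot(s["ee_rot"])
    e=T.inv().apply(g["eye"]-s["ee_pos"]); M=T.inv()*rot(g["orientation"])
    d=M.apply([(p[0]-f["cx"])/f["fx"],-(p[1]-f["cy"])/f["fy"],-1]); return e+d*(zt-e[2])/d[2]
E
python3 - <<'E'
from h import *
np.set_printoptions(precision=2,suppress=True)
f=dict(np.load("w5.npz"));P=lambda x,y,z:px_tool(f,(190+(x+.5)/2.4-.5,150+(y+.5)/2.4-.5),z)
grab_frame("wrist")
for z in(-28,-29,-30):
  print(z,"dot",P(313,303,z))
  print(" edge",P(238,382,z),P(392,381,z),P(232,208,z),P(393,205,z))
s=telemetry.sense();print(s["time"],s["ee_pos"],tool([529.5,184.1,0]),s["qd"].max())
E
```

```text
-28 dot [  2.09  -0.16 -28.  ]
 edge [-13.23 -13.09 -28.  ] [-13.05  13.48 -28.  ] [ 19.27 -13.22 -28.  ] [ 19.78  12.69 -28.  ]
-29 dot [  2.67  -0.16 -29.  ]
 edge [-12.57 -12.98 -29.  ] [-12.32  13.35 -29.  ] [ 19.7 -13.1 -29. ] [ 20.22  12.57 -29.  ]
-30 dot [  3.29  -0.18 -30.  ]
 edge [-11.77 -12.85 -30.  ] [-11.59  13.22 -30.  ] [ 20.15 -13.01 -30.  ] [ 20.66  12.44 -30.  ]
10.95 [544.47  64.57 134.2 ] [-27.2  117.36 134.2 ] 0.003995774175099569
```

>>> step_arm(
  plan="-12 45 0 0 0;-24 90 0 0 0;-28.2 117.3 0 0 0;-28.2 117.3 0 0 0;-28.2 117.3 15 0 0;-28.2 117.3 26 0 0;-28.2 117.3 26 0 0;-28.2 117.3 26 0 0",
)

```text
time: 11.75
ee_pos: [530.1, 183.5, 107.3]
ee_rot: [-0.001, -0.175, 0.985, -0.0]
wrist_force: [0.8, 0.2, -2.2]
finger_gap: 0.316
grasp_force: 60.8
```

```bash
python3 - <<'E'
from h import *
np.set_printoptions(precision=2,suppress=True)
s=telemetry.sense();T=rot(s["ee_rot"]);print(s["time"],s["ee_pos"],"rem",tool([530.2,184.4,0]),np.degrees(np.arctan2(*T.as_matrix()[[1,0],0])),T.as_matrix()[2],s["wrist_force"])
f=grab_frame("wrist");np.savez("w6.npz",**f)
cv2.imwrite("pics/w6.png",cv2.convertScaleAbs(cv2.resize(f["pixels"][120:390,180:460],None,fx=2.2,fy=2.2,interpolation=cv2.INTER_CUBIC),alpha=1.4))
E
```

```text
11.75 [530.06 183.52 107.3 ] rem [ -0.63   0.77 107.29] -159.865069369863 [ 0. -0. -1.] [ 0.78  0.17 -2.21]
```

View pics/w6.png

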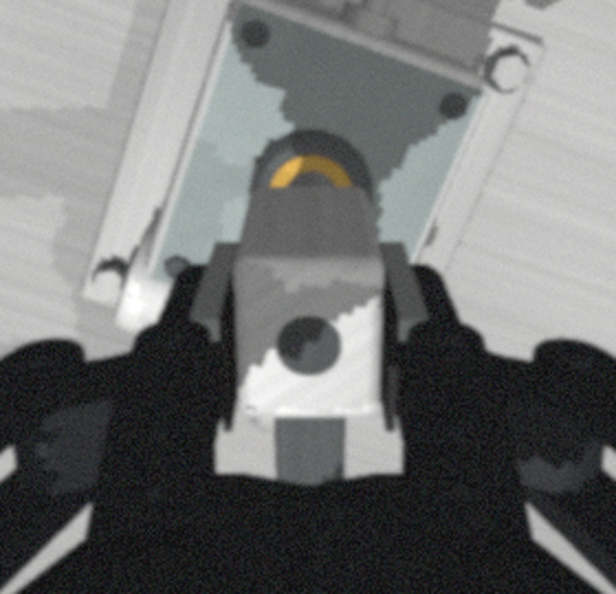

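>>> step_arm(
  plan="-0.5 0.7 4 0 0;-0.5 0.7 8 0 0;-0.5 0.7 11 0 0;-0.5 0.7 14 0 0;-0.5 0.7 14 0 0",
)

```text
time: 12.3
ee_pos: [530.2, 185.2, 93.6]
ee_rot: [-0.001, -0.176, 0.984, -0.0]
wrist_force: [-1.0, -2.1, -3.5]
finger_gap: 0.32
grasp_force: 60.7
```

>>> step_arm(
  plan="0 0 3 0 0;0 0 6 0 0;0 0 9 0 0;0 0 12 0 0;0 0 14 0 0;0 0 14 0 0",
)

```text
time: 12.9
ee_pos: [530.2, 185.2, 79.7]
ee_rot: [-0.0, -0.175, 0.984, -0.0]
wrist_force: [-1.0, -4.2, -4.5]
finger_gap: 0.315
grasp_force: 60.5
```

>>> step_arm(
  plan="0 0 2 0 0;0 0 4 0 0;0 0 4 0 0",
)

```text
time: 13.2
ee_pos: [530.5, 185.2, 76.2]
ee_rot: [-0.0, -0.176, 0.984, -0.0]
wrist_force: [-2.3, -4.8, 2.3]
finger_gap: 0.315
grasp_force: 61.5
```

>>> step_arm(
  plan="0 0 2 0 0;0 0 4 0 0;0 0 4 0 0",
)

```text
time: 13.5
ee_pos: [530.5, 185.3, 72.6]
ee_rot: [-0.0, -0.175, 0.984, -0.0]
wrist_force: [-3.7, -5.6, 5.8]
finger_gap: 0.314
grasp_force: 61.9
```

>>> step_arm(
  plan="0 0 1 0 0;0 0 2 0 0;0 0 3 0 0;0 0 3 0 0",
)

```text
time: 13.9
ee_pos: [530.6, 185.3, 70.3]
ee_rot: [-0.0, -0.175, 0.984, -0.0]
wrist_force: [-5.3, -6.2, 11.8]
finger_gap: 0.314
grasp_force: 62.7
```

>>> step_arm(
  plan="0 0 1 0 0;0 0 2 0 0;0 0 3 0 0;0 0 3 0 0",
)

```text
time: 14.3
ee_pos: [531.1, 185.4, 69.8]
ee_rot: [0.001, -0.176, 0.984, -0.0]
wrist_force: [-11.6, -8.5, 37.2]
finger_gap: 0.317
grasp_force: 66.0
```

>>> step_arm(
  plan="0 0 1 0 0;0 0 2 0 0;0 0 2 0 0",
)

```text
time: 14.6
ee_pos: [531.5, 185.6, 69.4]
ee_rot: [0.001, -0.176, 0.984, 0.0]
wrist_force: [-16.6, -9.1, 52.0]
finger_gap: 0.315
grasp_force: 68.3
```

>>> step_arm(
  plan="0 0 -1 0 0;0 0 -2 0 0;0 0 -2 0 0;0 0 -2 0 0",
)

```text
time: 15.0
ee_pos: [531.3, 185.5, 69.7]
ee_rot: [0.001, -0.176, 0.984, 0.0]
wrist_force: [-10.7, -7.4, 35.6]
finger_gap: 0.319
grasp_force: 66.0
```

```bash
python3 - <<'E'
from h import *
a=grab_frame("side");b=grab_frame("wrist")
s=telemetry.sense();print(s["time"],s["ee_pos"],s["wrist_force"],s["grasp_force"])
o=np.zeros((580,800,3),np.uint8);o[:300,:480]=cv2.resize(a["pixels"][140:240,240:400],(480,300),interpolation=cv2.INTER_CUBIC)
o[300:580,:448]=cv2.resize(b["pixels"],(448,280));cv2.imwrite("pics/end.png",o)
E
```

```text
15.1 [531.22821295 185.5131919   69.7030741 ] [-10.5607944   -7.78173633  34.90268487] 66.02636128664017
```

View pics/end.png

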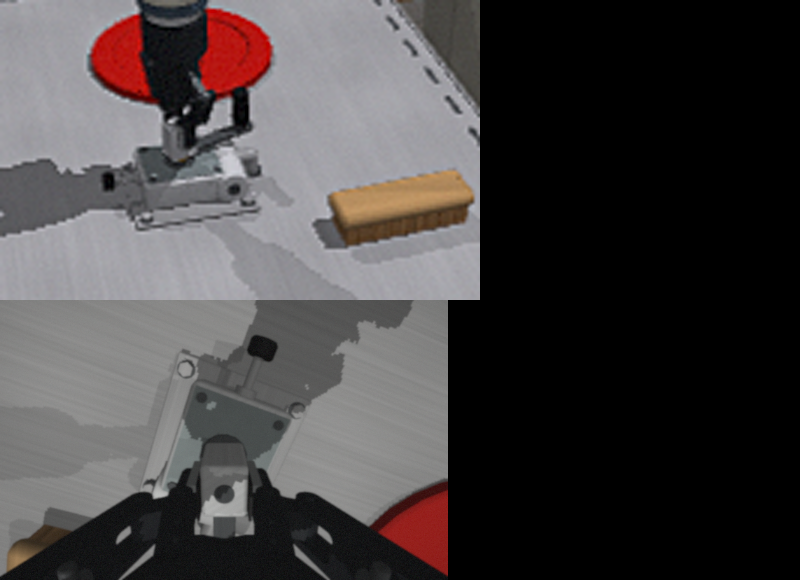

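The crank sits on the shaft, hub centred over the collar (wrist inset near 224,493) and pressed to its hard stop. The lock pin cap is still out (near 262,348), and the lid and brush haven't moved.

```bash
python3 -c "
from bench import arm
print(arm.close_job())"
```

```text
the job is handed in; nothing more can be done
None
```

I handed the job in at about 15 s: the lock pin is pulled out to its stop, the crank is on the D-shaft flat to flat and fully home, and the gripper is still holding it pressed to the hard stop at about 35 N.

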